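# Hook out the hole punch's chip tray

## Task

The hole punch's chip tray wants emptying: take the pull hook off the two dowels, drop its bent end through the finger hole in the tray's tongue, and gently draw the tray straight out, past its spring catch, until you feel it come up hard against its stop. Leave the tray fully out, ease the hook free and lay it back flat across both dowels. Touch the punch with nothing but the hook, don't force anything, and leave the other things on the cart undisturbed.

Things in the scene. Friction and masses are not known exactly. Their poses are not given: they have to be found in the camera images.
- hook: Pull hook, about 100 g. Flat wooden handle 100 mm long (x), 20 wide (y), 16 high (z); origin at the middle of its underside. From the +x end a 5 mm steel shank, 8 mm above the origin's level, runs on to x = 115 mm, turns 22 mm straight down (-z) and ends in a short foot turned back to -x. It starts level across both dowels, bent end hanging free beyond them, 8 mm above the table.
- hook_grip (a point): Middle of the hook's handle (8 mm above the hook's origin): grip here across the 20 mm width, in the 50 mm gap between the dowels.
- hook_tip (a point): On the axis of the hook's down-bend at the level of the foot's centre line (hook frame x 115, y 0, z -14 mm). The hook's end reaches 2.5 mm ahead (+x) of this point, 8 mm behind it (the foot), and 2.5 mm to either side and below. The shank's underside is 19.5 mm above it.
- punch: Black hole punch, heavy and fixed, 270 mm long (x), 130 wide (y), base 41 high; press lever, 205 high, over 45 mm behind the end face. Origin on the table under the middle of the end face the chip tray comes out of; this face looks to punch -x. Punch and tray are damaged if the hook loads them, in any direction, with more than 20 N; nothing else may touch them.
- tray_mouth (a point): On the punch's end face, on its centre line, 22 mm above the table: level with the top of the tray's tongue. Axes as the punch. The tongue sticks out to -x, 40 mm wide, 4 mm thick, nothing beneath it. Its upright finger hole is 16 mm across, centre at x = -0.020 - tray and anywhere from y = -6 to +6 mm: the tray is loose sideways (slips over at about 1 N), and no reading tells where.
- tray (a joint): How far the grey chip tray is drawn out along the punch's -x, in m; 0 is shut. Starts at 0 to 12 mm. It drags with about 3 N plus 30 N per m/s and stays where it is left. Late in its travel a spring catch holds it until the pull reaches about 7 to 9 N; it jumps past, and some mm further, between 50 and 80 mm in all, meets a hard stop, to be found by feel. It cannot come off.
- rest: Tool rest fixed to the table: plywood base 100 x 130 x 5 mm with two parallel oak dowels, 20 mm thick, 130 mm long, lying along its y at x = -35 and +35 mm, tops 25 mm above the table. Origin on the table under its middle. The hook lies on it with its handle along the rest's x (bent end to +x at the start), its origin near the middle and 25 mm above the table.
- spool: Bystander, not to be disturbed: empty turned wooden thread spool, 30 mm across, 38 mm high. Origin under its middle.
- jar: Bystander, not to be disturbed: lidded glass jar, 64 mm across, 85 mm high. Origin under its middle.
- hoops: Bystander, not to be disturbed: stack of three wooden embroidery hoops, up to 150 mm across, 30 mm high. Origin under its middle.
- brayer: Bystander, not to be disturbed: pink silicone hand roller with wooden handle, about 190 mm long, 38 mm high. Origin under its middle.
- tin: Bystander, not to be disturbed: open aluminium tin with a half-raised flap, 75 x 105 x 74 mm high. Origin under its middle.
- brush: Bystander, not to be disturbed: flat brush, 170 mm long, lying down. Origin under its middle.
- cup: Bystander, not to be disturbed: white cup of pencils, 76 mm across, 180 mm high. Origin under its middle.

How it is judged (in metres and radians):
On the way, in this order (a step that is already met when the one before it is completed fails the run):
1. the hook is lifted clear of its rest (z of hook in the frame of rest above 0.045 m), for 0.1 s.
2. the chip tray is drawn out to its stop by the hook (value of joint tray above 0.057 m and contact force between hook and punch above 0.5 N), for 0.1 s.
At the end, for the whole second after the job is handed in: The chip tray is out within 3 mm of its stop; the hook lies still and flat (within 6 degrees) across both dowels, right way up, its origin within 30 mm of the rest's middle along the rest's x and 50 mm along y, 22 to 28 mm above the table, turned no more than 23 degrees from the rest's x (value of joint tray above 0.057 m and x of hook in the frame of rest between -0.03 and 0.03 m and y of hook in the frame of rest between -0.05 and 0.05 m and z of hook in the frame of rest between 0.022 and 0.028 m and angle between hook's own z axis and vertical below 0.1 rad and angle between the x axis of hook and the x axis of rest, either way round below 0.4 rad and linear speed of hook below 0.01 m/s); the robot touches nothing.
It fails at once if the hook loads the punch or its tray with more than 20 N (contact force between hook and punch above 20 N).
It fails at once if the fingers or the arm touch the punch or its tray (contact force between any of the fingers, the arm and punch above 0.5 N).
It fails at once if a bystander is moved more than 20 mm (distance of any of spool, jar, hoops, brayer, tin, brush, cup from where it was at the start of the episode above 0.02 m).
It also fails if it takes over 72 s, if anything falls off the work surface, if the arm or the gripper's body presses on something with over 40 N, if the wrist force passes 120 N, or if a joint passes its speed limit or range.

## Robot

A 7-joint arm with a two-finger parallel gripper is mounted at the origin on the work surface. World frame = base frame: x ahead of the robot, y to its left, z up, the work surface at z = 0. Lengths are in mm, angles in rad, forces in N, time in s.
With the tool pointing down it reaches from about 400 to 875 mm from the base axis. Payload 6.5 kg.
Tool frame: the origin (TCP) lies between the finger pads; the fingertips stand 22 mm ahead of it and the grasp point (between the pads) lies 3 mm ahead of it; y points along the fingers, z is the direction in which the jaws open and shut, and the axes are right-handed (so a half turn about y gives the same grasp; the last joint's range is limited). The gripper opens to 85 mm and grips with 20 to 120 N. Pads are 22 mm wide; open, the fingers measure 114 mm over their backs; the gripper's body (76 mm by 85 mm) begins 54 mm behind the grasp point. The pads swing forward as they close: fully open they stand 13 mm farther back than shut.
Start: joints at [-1.245, 0.536, -0.004, 1.538, 0.003, 1.067, -0.071], TCP at [248.198, 600.739, 253.29] pointing down, gripper open.
Joint ranges: [-2.7, 2.7], [-0.37, 2.16], [-1.27, 1.26], [0.24, 2.4], [-1.31, 4.45], [0.19, 1.91], [-2.76, 2.76]. Speed limits (rad/s): [2.39, 2.39, 3.14, 3.14, 3.14, 3.14, 3.14].

## Interface

Orientations are given as a unit quaternion [x, y, z, w].
In Python, from plant import bot, cams gives the robot as it stands.
- The arm moves only by the tool jog_arm, never from a script. Its argument "plan" is text: rows parted by semicolons, each of 7 numbers parted by spaces: the opening in per cent of the stroke, from 0 (shut) to 100 (fully open), then the shift along the tool's x, y, z in cm, then the turn, a rotation vector about the tool's x, y, z in degrees. In form: claw x y z wx wy wz; .... A call has 1 to 12 rows; each row is the pose to reach, as a shift and turn from the pose commanded when the call began, along the tool's axes at that moment; what a row does not reach only later rows make up. A row lasts 1/10 s, in which the tool goes at most 50 mm and 8.59 degrees, less where a joint would pass 70% of its speed; a pose out of reach is approached as far as the arm can. A call with a gripper value outside its range is refused whole. The fingers move at their own pace and stop on an object; the grip force is fixed at half the most. Time passes only in rows, so rows that repeat a pose let the fingers close. It gives the time, the measured TCP pose, the force and the opening at its end, in the units of the state.
- bot.get_obs(): the state, without advancing time (a new reading comes with each control period).
- cams.grab_frame(name): name is "scene" or "top" or "wrist"; returns (picture, depth): 400x640x3 uint8, red, green, blue; 400x640 float32, mm along the optical axis (not along the pixel's ray), 0 where there is no reading.
- cams.calibration(name): a dict with "vertical_fov" (degrees; the focal length in pixels is half the picture's height over the tangent of half this angle, whatever the lens; pixels are square), "cx", "cy" (the principal point, pixels), "origin" and "orientation" of the camera in the world; the wrist camera has in their place "hand_eye" (4x4, takes a point from camera to tool coordinates, whose origin is the TCP and whose axes are the tool frame's). Camera axes: x right, y up, looking along -z (the intrinsics and any distortion apply to the point x, -y, -z); pixel columns grow to the right and rows downward; lengths in mm; the calibration is good to about 2 mm. A picture is of the moment at which its call begins: read the wrist's pose just before it. calibration takes no time and is no camera call.
- bot.sign_off(): hands the job in, once; it reports no verdict.
The state is a dict: "time_s": time; "joints": joint angles; "dq": joint speeds; "joint_torque": joint torques, N m; "position": TCP position; "eef_rot": TCP orientation; "force": force on the tool from outside, world axes, zero at the start; "wrist_torque": the same for the moment, N m; "gripper_width": finger opening in mm.
Only numpy, scipy, OpenCV 4.12 (cv2) and the standard library are available. Lean on these libraries where they do the work, as an engineer would, in place of code of your own. Each camera call takes 0.05 s, during which the arm holds its last target. There are 200 camera calls.

## Working session

There is one attempt and no reset: what is moved stays moved. The work goes in short steps, Python scripts to look and compute and a tool call to move; the robot and the scene stay as the last step left them, time stands still between calls to the robot, and variables do not carry over. Pictures are saved under pics/ and viewed, about 8 in all and at most 12, crops included, and the job is handed in when it is done.

Besides the shell and the picture viewer there is one more tool, called after ">>>" as name(argument=value, ...) on one line, values as JSON. jog_arm: Moves the arm, as the interface text tells. Its arguments: {"type":"object","properties":{"plan":{"type":"string"}},"required":["plan"]}

```bash
mkdir -p pics; ls
python3 - <<'E'
from plant import bot,cams
import cv2,numpy as np
print(bot.get_obs())
for n in("scene","top","wrist"):
    c=cams.calibration(n);print(n,c)
for n in("scene","top"):
    im,d=cams.grab_frame(n);cv2.imwrite(f"pics/{n}0.png",im[...,::-1]);np.save(f"pics/{n}0.npy",d)
E
```

```text
pics
{'time_s': 0.0, 'joints': array([-1.24520548,  0.53716788, -0.00445602,  1.53889526,  0.00260294,
        1.06730514, -0.07125461]), 'dq': array([ 0.00034801,  0.00015942,  0.00118772, -0.00083781,  0.00092291,
        0.00150815, -0.00185336]), 'joint_torque': array([-1.61881167e-04, -5.83404851e+01,  1.04851261e+00, -2.59116054e+01,
        1.23979297e-02,  9.27039888e-03,  1.25726254e-05]), 'position': array([247.97253368, 600.18176833, 252.40315577]), 'eef_rot': array([ 0.69420532, -0.13770162,  0.13754433, -0.69296378]), 'force': array([-0.20265485, -0.45025234,  0.34922052]), 'wrist_torque': array([ 0.00324894, -0.04670284,  0.0200395 ]), 'gripper_width': 85.1424099493577}
scene {'vertical_fov': 43.61245723250845, 'cx': 327.8400027953584, 'cy': 193.93552185378906, 'origin': array([1500.33406016,  539.61866844,  970.98088417]), 'orientation': array([0.21787177, 0.35865973, 0.78734365, 0.45164707])}
top {'vertical_fov': 48.294317347848356, 'cx': 321.89702267405573, 'cy': 199.54294115762337, 'origin': array([ 339.87736547,    9.09621061, 1317.58608123]), 'orientation': array([-0.0614564 ,  0.06379918,  0.70503965, -0.70361343])}
wrist {'vertical_fov': 63.07465406646368, 'cx': 321.47768491793727, 'cy': 198.41633585951837, 'hand_eye': array([[-1.28547293e-05, -9.56932473e-01, -2.90310595e-01,
        -7.42926006e+01],
       [ 2.28515332e-04,  2.90310585e-01, -9.56932449e-01,
        -1.20742225e+02],
       [ 9.99999974e-01, -7.86415296e-05,  2.14941878e-04,
         4.31515585e-01],
       [ 0.00000000e+00,  0.00000000e+00,  0.00000000e+00,
         1.00000000e+00]])}
```

View pics/scene0.png

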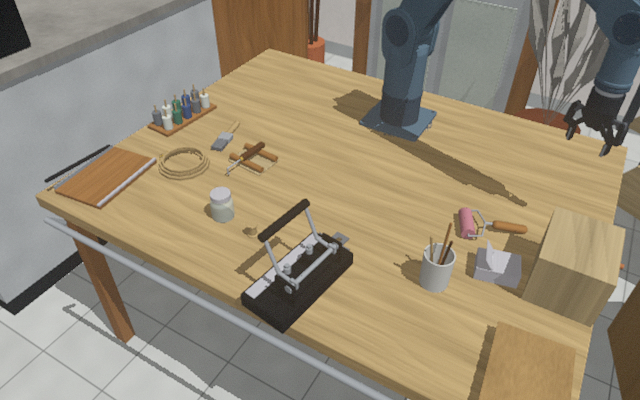

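View pics/top0.png

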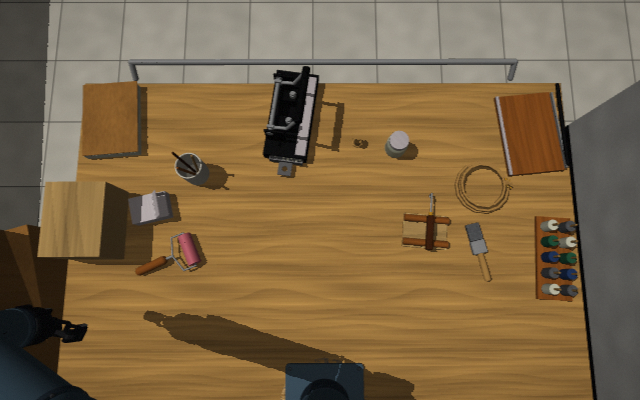

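The top view shows the rest and hook at about (427,232), with the bent end at (432,195). The punch's tongue is at about (286,170), pointing down in the image towards the robot. The spool is at (360,143) and the brush at (478,250).

```bash
cat > h.py <<'E'
import numpy as np,cv2
from plant import bot,cams
from scipy.spatial.transform import Rotation as R
def cam(n,obs=None):
    c=cams.calibration(n);f=200/np.tan(np.radians(c["vertical_fov"]/2))
    if n=="wrist":
        o=obs or bot.get_obs();T=np.eye(4);T[:3,:3]=R.from_quat(o["eef_rot"]).as_matrix();T[:3,3]=o["position"]
        M=T@c["hand_eye"]
    else:
        M=np.eye(4);M[:3,:3]=R.from_quat(c["orientation"]).as_matrix();M[:3,3]=c["origin"]
    return f,c["cx"],c["cy"],M
def ray(C,u,v):
    f,cx,cy,M=C;return M[:3,3],M[:3,:3]@np.array([(u-cx)/f,-(v-cy)/f,-1.])
def atd(C,u,v,d):
    o,r=ray(C,u,v);return o+r*d
def atz(C,u,v,z):
    o,r=ray(C,u,v);return o+r*(z-o[2])/r[2]
def proj(C,p):
    f,cx,cy,M=C;q=M[:3,:3].T@(np.asarray(p)-M[:3,3]);return cx-f*q[0]/q[2],cy+f*q[1]/q[2]
def crop(im,u0,u1,v0,v1,k,name):
    cv2.imwrite(name,cv2.resize(im[v0:v1,u0:u1,::-1],None,fx=k,fy=k,interpolation=cv2.INTER_CUBIC))
E
python3 - <<'E'
from h import *
im=cv2.imread("pics/top0.png")[...,::-1];d=np.load("pics/top0.npy");C=cam("top")
a=np.hstack([im[185:260,385:495],im[60:135+0,0:0]]) 
crop(im,390,500,185,260,7,"pics/c1.png")
crop(im,255,365,60,185,4,"pics/c2.png")
o=bot.get_obs();print(R.from_quat(o["eef_rot"]).as_matrix().round(3))
for n,u,v in [("hook",430,232),("tip",432,196),("tongue",286,170),("spool",360,143),("jar",398,146),("brush",478,250),("lever",305,70)]:
    print(n,atd(C,u,v,d[v,u]).round())
E
```

```text
[[ 0.924 -0.001  0.382]
 [-0.382 -0.002  0.924]
 [ 0.    -1.    -0.002]]
hook [ 474. -306.   38.]
tip [ 587. -327.   -2.]
tongue [661. 111.  25.]
spool [ 751. -113.    5.]
jar [ 716. -214.   87.]
brush [ 423. -447.   22.]
lever [892.  50. 203.]
```

View pics/c1.png

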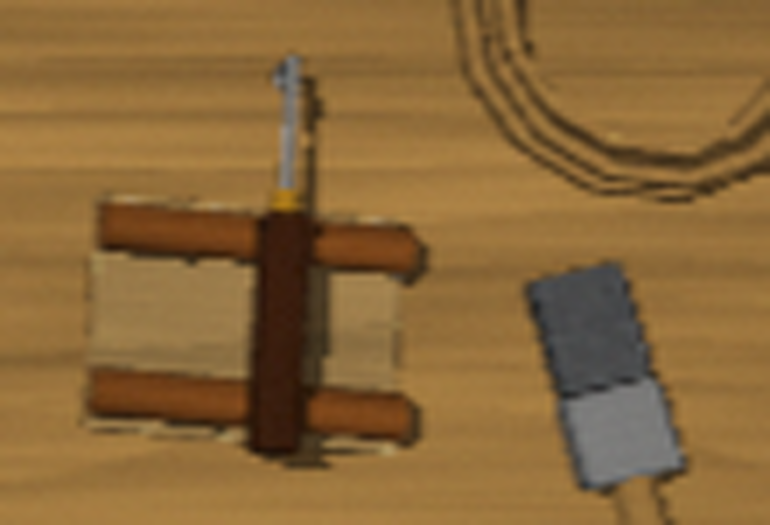

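View pics/c2.png

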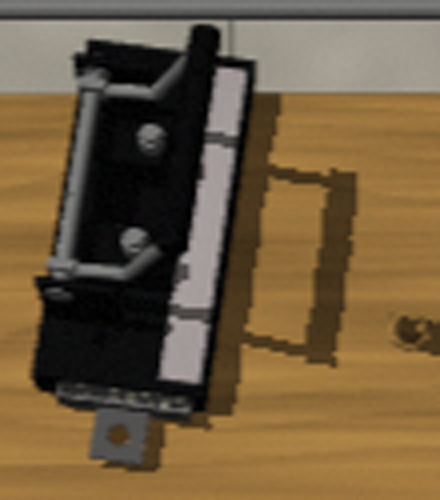

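Run:
```python
from h import *
C=cam("top")
def t(n,u0,v0,k,u,v,z):
    p=atz(C,u0+u/k,v0+v/k,z);print(n,p.round(1));return p
yaw=lambda a,b:np.degrees(np.arctan2(b[1]-a[1],b[0]-a[0])).round(2)
a=t("hA",390,185,7,274,450,41);b=t("hB",390,185,7,286,208,41);print("mid",(a+b)/2,yaw(a,b))
e=t("bend",390,185,7,291,60,36)
print("handle->bend",yaw(a,e))
a=t("d1L",390,185,7,100,225,25);b=t("d1R",390,185,7,415,250,25);print(yaw(a,b)+90)
c=t("d2L",390,185,7,90,388,25);d=t("d2R",390,185,7,412,420,25);print(yaw(c,d)+90);print("rest mid",(a+b+c+d)/4)
a=t("pR0",255,60,4,205,408,41);b=t("pR1",255,60,4,253,62,41);print(yaw(a,b))
a=t("hole",255,60,4,119,433,22)
l=t("tL",255,60,4,90,458,22);r=t("tR",255,60,4,140,464,22);print("tongue yaw",yaw(l,r)+90)
a=t("mL",255,60,4,58,388,41);b=t("mR",255,60,4,190,408,41);print(yaw(a,b)+90,(a+b)/2)
```

```text
hA [ 424. -301.   41.]
hB [ 523.6 -310.4   41. ]
mid [ 473.80889635 -305.69280905   41.        ] -5.4
bend [ 586.8 -316.6   36. ]
handle->bend -5.47
d1L [ 518.9 -236.3   25. ]
d1R [ 508.1 -367.5   25. ]
-4.689999999999998
d2L [ 450.8 -229.8   25. ]
d2R [ 437.3 -362.5   25. ]
-5.799999999999997
rest mid [ 478.76875805 -299.02143452   25.        ]
pR0 [681.4  50.5  41. ]
pR1 [954.3  14.9  41. ]
-7.44
hole [667.3 115.3  22. ]
tL [648.1 136.6  22. ]
tR [643.5  99.3  22. ]
tongue yaw -7.099999999999994
mL [696.8 159.2  41. ]
mR [681.4  61.6  41. ]
-8.959999999999994 [689.06835052 110.38942286  41.        ]
```

```bash
cat >> h.py <<'E'
def rel(targets,start=None):
    "targets: list of (x,y,z,yaw deg of tool x), tool pointing down; prints x y z wx wy wz rows from current (or given) pose"
    o=bot.get_obs()
    p,M=(o["position"],R.from_quat(o["eef_rot"]).as_matrix()) if start is None else start
    for x,y,z,w in targets:
        c,s=np.cos(np.radians(w)),np.sin(np.radians(w))
        T=np.array([[c,0,-s],[s,0,c],[0,-1,0]])
        print((M.T@(np.array([x,y,z])-p)/10).round(2),R.from_matrix(M.T@T).as_rotvec(degrees=True).round(2))
E
python3 - <<'E'
from h import *
rel([(500,350,280,-14),(560,50,280,-8),(474,-306,150,-5.4)])
E
```

```text
[ 32.85  -2.73 -13.51] [ 0.1  -8.44 -0.  ]
[ 49.85  -2.69 -38.95] [ 9.000e-02 -1.444e+01 -1.000e-02]
[ 55.49  10.38 -75.11] [ 9.000e-02 -1.704e+01 -1.000e-02]
```

>>> jog_arm(plan="50 32.85 -2.7 -13.5 0 -8.4 0;50 32.85 -2.7 -13.5 0 -8.4 0;50 32.85 -2.7 -13.5 0 -8.4 0;50 32.85 -2.7 -13.5 0 -8.4 0;50 32.85 -2.7 -13.5 0 -8.4 0;50 49.85 -2.7 -38.95 0 -14.4 0;50 49.85 -2.7 -38.95 0 -14.4 0;50 49.85 -2.7 -38.95 0 -14.4 0;50 49.85 -2.7 -38.95 0 -14.4 0;50 49.85 -2.7 -38.95 0 -14.4 0;50 49.85 -2.7 -38.95 0 -14.4 0;50 49.85 -2.7 -38.95 0 -14.4 0")

```text
time_s: 1.3
position: [543.9, 93.9, 279.2]
eef_rot: [0.705, -0.05, 0.049, -0.705]
force: [1.5, 0.1, 0.1]
gripper_width: 42.5
```

Run:
```python
from h import *
print(bot.get_obs()["position"])
rel([(560,50,280,-8),(474,-306,150,-5.4)])
```

```text
[543.90849766  93.94344912 279.20964997]
[ 2.21 -0.08 -4.13] [ 0.   -0.04 -0.02]
[ -1.33  12.92 -40.58] [ 0.   -2.64 -0.02]
```

Run:
```python
from h import *
rel([(580,112,180,-8)])
```

```text
[3.32 9.92 2.29] [ 0.   -0.04 -0.02]
```

>>> jog_arm(plan="50 3.3 9.9 2.3 0 0 0;50 3.3 9.9 2.3 0 0 0;50 3.3 9.9 2.3 0 0 0;50 3.3 9.9 2.3 0 0 0;50 3.3 9.9 2.3 0 0 0")

```text
time_s: 1.8
position: [580.2, 114.1, 182.1]
eef_rot: [-0.705, 0.049, -0.05, 0.706]
force: [0.6, 0.9, 0.6]
gripper_width: 43.0
```

Run:
```python
from h import *
o=bot.get_obs();print(o["position"],R.from_quat(o["eef_rot"]).as_euler("xyz",degrees=True))
im,d=cams.grab_frame("wrist");C=cam("wrist",o)
np.savez("pics/w1.npz",im=im,d=d,C=np.array([*C[:3],*C[3].ravel()]))
cv2.imwrite("pics/w1.png",im[...,::-1])
print(proj(C,[667,115,22]))
```

```text
[580.19009759 114.08692035 182.07379215] [-89.96823668  -0.1052475   -8.04346071]
(np.float64(334.43402127412793), np.float64(272.1098379003169))
```

View pics/w1.png

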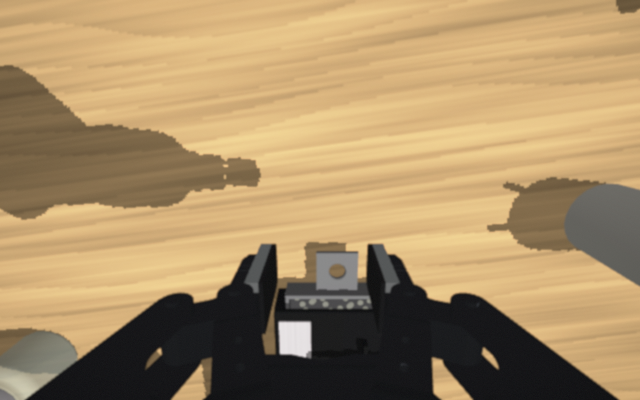

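The wrist view shows the tongue spanning u 316–358 and v 252–290, with the hole at about (337,270) and the punch face at v≈290.

Run:
```python
from h import *
z=np.load("pics/w1.npz");im=z["im"];d=z["d"];c=z["C"];C=(c[0],c[1],c[2],c[3:].reshape(4,4))
s=im.max(2).astype(int)-im.min(2)
m=(s[240:300,305:370]>40).astype(np.uint8)
n,l,st,ce=cv2.connectedComponentsWithStats(m)
for i in range(n):print(st[i],ce[i]+[305,240])
g=((s<25)&(im.max(2)>90))[240:300,305:370].astype(np.uint8)
n,l,st,ce=cv2.connectedComponentsWithStats(g)
for i in range(1,n):
    if st[i][4]>100: print("grey",st[i]+[305,240,0,0,0])
print(d[262,325],atd(C,325,262,d[262,325]))
for u,v in[(337,270.5),(316,252),(357,252),(317,288),(358,288)]:print(atz(C,u,v,22).round(1))
```

```text
[   0    5   65   55 2419] [337.91980157 277.66060356]
[   0    0   65   42 1345] [335.37843866 254.74126394]
[ 25  25  15  12 136] [336.67647059 270.30882353]
grey [ 315  251   44   39 1410]
grey [305 295  65   5 320]
312.6811 [655.25080424 107.41636779  21.43665012]
[665.6 117.7  22. ]
[643.3 100.4  22. ]
[648.8 138.9  22. ]
[682.   95.8  22. ]
[687.6 135.7  22. ]
```

Run:
```python
from h import *
rel([(540,-80,220,-5.4),(474,-306,140,-5.4)])
```

```text
[ -1.28  -3.76 -19.78] [-0.06 -2.65  0.17]
[ -4.68   4.2  -43.09] [-0.06 -2.65  0.17]
```

>>> jog_arm(plan="50 -1.3 -3.8 -19.8 0 -2.6 0.2;50 -1.3 -3.8 -19.8 0 -2.6 0.2;50 -1.3 -3.8 -19.8 0 -2.6 0.2;50 -1.3 -3.8 -19.8 0 -2.6 0.2;50 -4.7 4.2 -43.1 0 -2.6 0.2;50 -4.7 4.2 -43.1 0 -2.6 0.2;50 -4.7 4.2 -43.1 0 -2.6 0.2;50 -4.7 4.2 -43.1 0 -2.6 0.2;50 -4.7 4.2 -43.1 0 -2.6 0.2;50 -4.7 4.2 -43.1 0 -2.6 0.2;50 -4.7 4.2 -43.1 0 -2.6 0.2;50 -4.7 4.2 -43.1 0 -2.6 0.2")

```text
time_s: 3.05
position: [474.2, -305.0, 139.9]
eef_rot: [-0.706, 0.033, -0.033, 0.706]
force: [0.6, -0.1, -0.0]
gripper_width: 42.8
```

Run:
```python
from h import *
o=bot.get_obs();print(o["position"],R.from_quat(o["eef_rot"]).as_euler("xyz",degrees=True))
im,d=cams.grab_frame("wrist");C=cam("wrist",o)
np.savez("pics/w2.npz",im=im,d=d,C=np.array([*C[:3],*C[3].ravel()]))
cv2.imwrite("pics/w2.png",im[...,::-1])
```

```text
[ 474.2239885  -304.9843655   139.89623392] [-8.99869283e+01  4.46943494e-02 -5.34843909e+00]
```

View pics/w2.png

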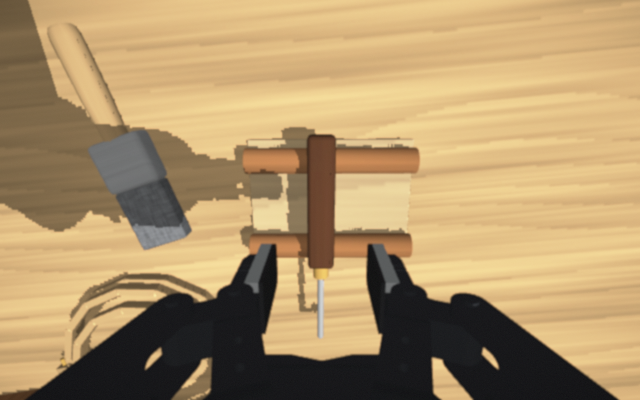

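The handle runs from v 135 to 268 at u≈321, parallel to the tool. The dowels are at v≈160 and 245.

Run:
```python
from h import *
z=np.load("pics/w2.npz");d=z["d"];c=z["C"];C=(c[0],c[1],c[2],c[3:].reshape(4,4))
a=atz(C,321,136.5,41);b=atz(C,321,268,41);print(a,b,(a+b)/2)
for v in(160,200,240):print(atd(C,321,v,d[v,321]))
for v in (160,244.5):print("dowel",atz(C,280,v,25),atz(C,380,v,25))
print(atz(C,320.5,336,36)); rel([(475,-306,36,-5.4)])
```

```text
[ 423.76937671 -300.08567917   41.        ] [ 521.15312713 -309.2429783    41.        ] [ 472.46125192 -304.66432874   41.        ]
[ 439.54625282 -301.56979323   40.67445813]
[ 467.8624846  -304.23211351   40.87249849]
[ 498.57984178 -307.12125289   40.47487856]
dowel [ 439.53796671 -331.64158499   25.        ] [ 446.33302305 -259.00350574   25.        ]
dowel [ 506.29954115 -340.38050955   25.        ] [ 513.64388277 -261.7920797    25.        ]
[ 586.29323435 -315.79166735   36.        ]
[ 0.09 10.37 -0.14] [-0.02  0.11 -0.06]
```

>>> jog_arm(plan="50 0 5 0 0 0 0;50 0 8 0 0 0 0;50 0 10 0 0 0 0;50 0 10.4 0 0 0 0;50 0 10.4 0 0 0 0;50 0 10.4 0 0 0 0")

```text
time_s: 3.7
position: [473.8, -306.0, 35.8]
eef_rot: [0.707, -0.034, 0.033, -0.706]
force: [-0.3, -0.5, -1.1]
gripper_width: 42.7
```

>>> jog_arm(plan="0 0 0 0 0 0 0;0 0 0 0 0 0 0;0 0 0 0 0 0 0;0 0 0 0 0 0 0;0 0 0 0 0 0 0;0 0 0 0 0 0 0;0 0 0 0 0 0 0")

```text
time_s: 4.4
position: [473.4, -306.4, 35.7]
eef_rot: [0.706, -0.034, 0.033, -0.706]
force: [-0.8, 1.5, 6.7]
gripper_width: 19.0
```

>>> jog_arm(plan="0 0 -0.5 0 0 0 0;0 0 -1.5 0 0 0 0;0 0 -3.5 0 0 0 0;0 0 -6 0 0 0 0;0 0 -9 0 0 0 0;0 0 -12 0 0 0 0;0 0 -12 0 0 0 0;0 0 -12 0 0 0 0")

```text
time_s: 5.2
position: [473.1, -306.2, 155.3]
eef_rot: [0.706, -0.034, 0.033, -0.706]
force: [-0.6, -0.1, -1.3]
gripper_width: 19.1
```

Run:
```python
from h import *
o=bot.get_obs();print(o["position"],o["gripper_width"],R.from_quat(o["eef_rot"]).as_euler("xyz",degrees=True),o["force"])
im,d=cams.grab_frame("wrist");C=cam("wrist",o)
np.savez("pics/w3.npz",im=im,d=d,C=np.array([*C[:3],*C[3].ravel()]))
crop(im,200,440,160,400,2.5,"pics/w3.png")
# expected tip in tool coords (115,22+3... )
p=o["position"];M=R.from_quat(o["eef_rot"]).as_matrix()
print("exp bend top",proj(C,p+M@[115,3-2.5,0]),"tip",proj(C,p+M@[115,25,0]),"handle end back",proj(C,p+M@[-50,-5,0]))
rel([(520,-120,150,-7.5),(540,115,150,-7.5)])
```

```text
[ 473.13532552 -306.22943021  155.3374885 ] 19.060377436456186 [-90.02670961   0.10653132  -5.45109512] [-0.5731912  -0.14532959 -1.26895445]
exp bend top (np.float64(320.47544463296805), np.float64(476.46228707614705)) tip (np.float64(320.61895501331696), np.float64(430.9993168766118)) handle end back (np.float64(320.02066741427484), np.float64(169.4000166824494))
[ 2.96  0.42 18.95] [-0.02  2.06 -0.22]
[ 2.73  0.43 42.53] [-0.02  2.06 -0.22]
```

View pics/w3.png

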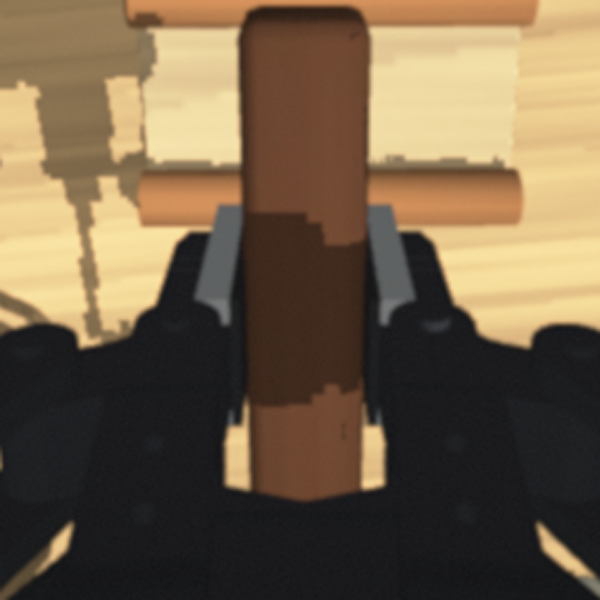

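Run:
```python
from h import *
z=np.load("pics/w3.npz");d=z["d"];c=z["C"];C=(c[0],c[1],c[2],c[3:].reshape(4,4))
H=cams.calibration("wrist")["hand_eye"]
CT=(C[0],C[1],C[2],H)
for u,v in[(322,166),(322,175),(322,190),(322,205),(322,220),(322,250),(322,310),(322,350)]:
    print(v,d[v,u],atd(CT,u,v,d[v,u]).round(1))
for v in(170,200,240):
    r=[u for u in range(280,360) if abs(d[v,u]-d[v,322])<8];print(v,r[0],r[-1],[atd(CT,q,v,d[v,322])[2].round(1) for q in(r[0],r[-1])])
```

```text
166 121.94783 [-50.4  -0.5   0.7]
175 118.58612 [-47.9  -4.8   0.7]
190 119.81986 [-42.3  -5.2   0.7]
205 122.16043 [-36.3  -4.6   0.7]
220 123.59349 [-30.4  -4.8   0.7]
250 126.9691 [-18.1  -5.1   0.7]
310 134.20221 [ 8.8 -5.6  0.7]
350 139.21513 [28.2 -6.3  0.8]
170 296 346 [np.float64(-8.6), np.float64(9.4)]
200 295 347 [np.float64(-9.2), np.float64(9.9)]
240 297 346 [np.float64(-8.9), np.float64(10.0)]
```

Run:
```python
from h import *
rel([(520,-100,150,-7.5),(545,131,120,-7.5),(556.4,131,66,-7.5)])
```

```text
[ 2.77  0.43 20.94] [-0.02  2.06 -0.22]
[ 3.08  3.43 44.17] [-0.02  2.06 -0.22]
[ 4.24  8.83 44.28] [-0.02  2.06 -0.22]
```

>>> jog_arm(plan="0 0.5 0.1 3 0 1 0;0 1.3 0.3 7 0 2.1 -0.2;0 2 0.4 12 0 2.1 -0.2;0 2.8 0.4 17 0 2.1 -0.2;0 2.8 0.4 21 0 2.1 -0.2;0 2.9 1 26 0 2.1 -0.2;0 3 2 31 0 2.1 -0.2;0 3 3 36 0 2.1 -0.2;0 3.1 3.4 40 0 2.1 -0.2;0 3.1 3.4 43 0 2.1 -0.2;0 3.1 3.4 44.2 0 2.1 -0.2;0 3.1 3.4 44.2 0 2.1 -0.2")

```text
time_s: 6.45
position: [544.8, 132.5, 119.3]
eef_rot: [0.706, -0.046, 0.045, -0.706]
force: [0.7, 0.0, 0.2]
gripper_width: 19.0
```

Run:
```python
from h import *
o=bot.get_obs();print(o["position"])
rel([(556.4,131,66,-7.5)])
```

```text
[544.83354257 132.5061413  119.33626542]
[ 1.17  5.33 -0.  ] [ 0.01  0.13 -0.09]
```

>>> jog_arm(plan="0 0.5 2 0 0 0.1 0;0 1.2 4 0 0 0.1 0;0 1.2 5.3 0 0 0.1 0;0 1.2 5.3 0 0 0.1 0;0 1.2 5.3 0 0 0.1 0;0 1.2 5.3 0 0 0.1 0")

```text
time_s: 7.05
position: [557.9, 129.1, 68.1]
eef_rot: [-0.705, 0.047, -0.048, 0.706]
force: [0.2, -0.4, -0.7]
gripper_width: 19.1
```

Run:
```python
from h import *
o=bot.get_obs();print(o["position"],R.from_quat(o["eef_rot"]).as_euler("xyz",degrees=True),o["force"])
p=o["position"];M=R.from_quat(o["eef_rot"]).as_matrix()
tip=p+M@[114.5,23.5,.4];print("tip",tip)
im,d=cams.grab_frame("top");im2,_=cams.grab_frame("scene")
a=cv2.resize(im[130:190,255:315,::-1],None,fx=10,fy=10,interpolation=cv2.INTER_CUBIC)[:,:390]
b=cv2.resize(im2[215:275,300:360,::-1],None,fx=10,fy=10,interpolation=cv2.INTER_CUBIC)[:,:400]
a=cv2.resize(im[140:195,262:302,::-1],None,fx=10,fy=10,interpolation=cv2.INTER_CUBIC)
b=cv2.resize(im2[215:270,320:360,::-1],None,fx=10,fy=10,interpolation=cv2.INTER_CUBIC)
cv2.imwrite("pics/t1.png",np.hstack([a,b]))
for n in("top","scene"):
    C=cam(n);print(n,"bendtop",proj(C,tip+[0,0,24.5]),"tip",proj(C,tip),"hole",proj(C,[667.2,116.5,22]))
```

```text
[557.8534056  129.07045852  68.09970204] [-8.99796432e+01 -5.92992843e-02 -7.67837354e+00] [ 0.18086165 -0.35543324 -0.66665111]
tip [671.40536772 114.17331657  44.71836202]
top bendtop (np.float64(283.8556115173184), np.float64(162.8392845682962)) tip (np.float64(284.52933843240487), np.float64(164.98544661703167)) hole (np.float64(284.33595446014016), np.float64(168.2748639353731))
scene bendtop (np.float64(337.7936032261314), np.float64(226.53098054465346)) tip (np.float64(337.4942966359682), np.float64(233.25845752494246)) hole (np.float64(338.7581155608064), np.float64(238.69983351040307))
```

View pics/t1.png

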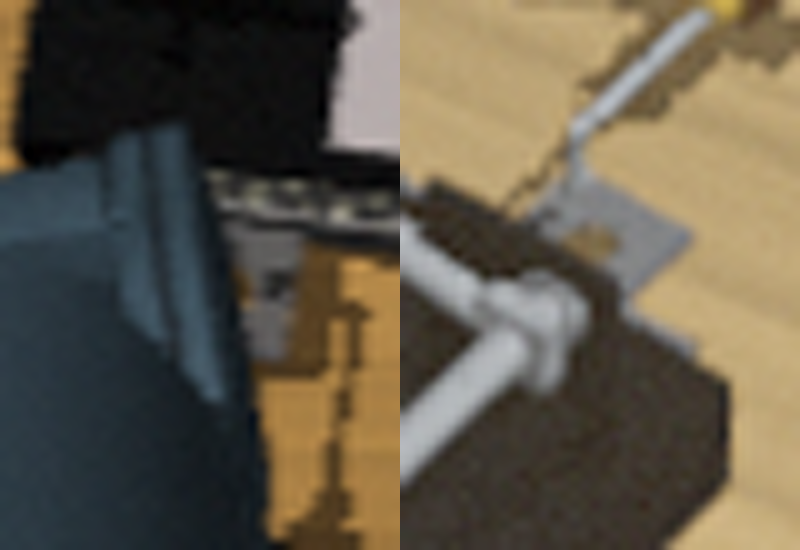

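Scene crop: the hole is at about (339.5,239) and the bend runs from (337.8,228) down to (337.7,233.5). Both agree with the predictions to within 1 px. The top view is blocked by the arm.

Run:
```python
from h import *
for i in range(3):
    o=bot.get_obs();p=o["position"];M=R.from_quat(o["eef_rot"]).as_matrix()
    print(p.round(2),"tip",(p+M@[114.5,23.5,.4]).round(2),o["dq"].round(3).max(),o["force"].round(2));cams.grab_frame("wrist") if i<2 else 0
C=cam("scene");b=np.array(proj(C,[667,117,22]))
for e in([1,0,0],[0,1,0],[0,0,1]):print(e,np.array(proj(C,np.array([667,117,22])+e))-b)
dx=np.array([669.8,116.5,44.5])-(p+M@[114.5,23.5,.4]);print("need tool cm",(M.T@dx/10).round(2))
```

```text
[557.92 129.45  68.12] tip [671.48 114.61  44.77] 0.003 [-0.61 -0.41 -1.12]
[557.85 129.53  68.03] tip [671.41 114.71  44.66] 0.003 [-0.63  0.02 -1.11]
[557.75 129.56  67.88] tip [671.31 114.74  44.48] 0.005 [-0.21 -0.64 -0.21]
[1, 0, 0] [-0.18187479  0.23181847]
[0, 1, 0] [0.33017097 0.13865041]
[0, 0, 1] [ 0.01263923 -0.26532467]
need tool cm [-0.17 -0.    0.15]
```

>>> jog_arm(plan="0 -0.2 0 0.18 0 0.1 0;0 -0.2 0.8 0.18 0 0.1 0;0 -0.2 1.5 0.18 0 0.1 0;0 -0.2 1.7 0.18 0 0.1 0;0 -0.2 1.7 0.18 0 0.1 0;0 -0.2 1.7 0.18 0 0.1 0")

```text
time_s: 7.85
position: [555.8, 131.4, 50.1]
eef_rot: [0.706, -0.048, 0.048, -0.705]
force: [0.1, -0.2, -0.9]
gripper_width: 18.9
```

Run:
```python
from h import *
o=bot.get_obs();p=o["position"];M=R.from_quat(o["eef_rot"]).as_matrix()
print(p.round(2),"tip",(p+M@[114.5,23.5,.4]).round(2),o["force"].round(2))
im,_=cams.grab_frame("scene");print(bot.get_obs()["position"])
cv2.imwrite("pics/t2.png",cv2.resize(im[210:260,315:365,::-1],None,fx=12,fy=12,interpolation=cv2.INTER_CUBIC))
```

```text
[555.76 131.38  50.11] tip [669.26 116.33  26.6 ] [ 0.06 -0.16 -0.86]
[555.88994821 131.41100775  50.30833255]
```

View pics/t2.png

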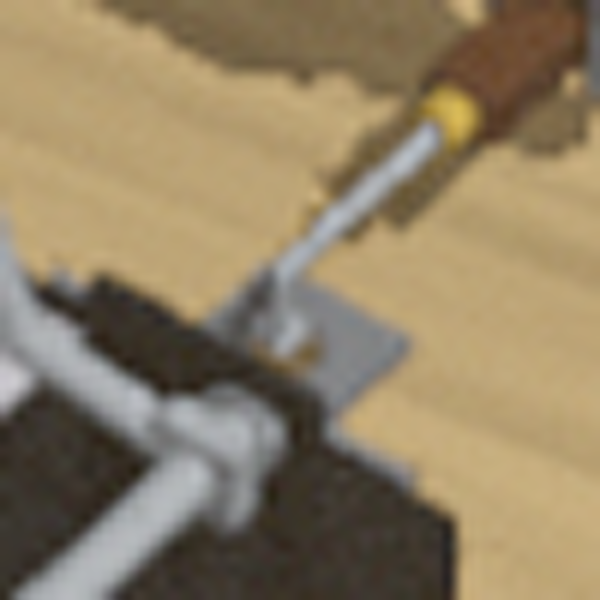

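The hook's bottom is about 2–3 mm above the hole and lined up with it to within about 1–2 mm. I'll go down slowly and watch the force.

>>> jog_arm(plan="0 0 0.1 0.07 0 0 0;0 0 0.2 0.07 0 0 0;0 0 0.3 0.07 0 0 0;0 0 0.35 0.07 0 0 0;0 0 0.35 0.07 0 0 0")

```text
time_s: 8.4
position: [555.8, 132.1, 46.7]
eef_rot: [0.706, -0.048, 0.048, -0.705]
force: [-0.7, -0.7, -0.7]
gripper_width: 19.3
```

>>> jog_arm(plan="0 0 0.05 0 0 0 0;0 0 0.1 0 0 0 0;0 0 0.15 0 0 0 0;0 0 0.15 0 0 0 0")

```text
time_s: 8.8
position: [555.8, 132.1, 45.2]
eef_rot: [0.705, -0.048, 0.048, -0.705]
force: [-0.1, -0.3, -1.2]
gripper_width: 18.8
```

>>> jog_arm(plan="0 0 0.05 0 0 0 0;0 0 0.1 0 0 0 0;0 0 0.15 0 0 0 0;0 0 0.15 0 0 0 0")

```text
time_s: 9.2
position: [555.8, 132.1, 43.7]
eef_rot: [0.706, -0.048, 0.048, -0.705]
force: [0.5, -0.4, -1.6]
gripper_width: 19.1
```

>>> jog_arm(plan="0 0 0.1 0 0 0 0;0 0 0.2 0 0 0 0;0 0 0.3 0 0 0 0;0 0 0.3 0 0 0 0")

```text
time_s: 9.6
position: [555.7, 132.1, 40.6]
eef_rot: [0.706, -0.048, 0.048, -0.705]
force: [0.4, -0.3, -0.5]
gripper_width: 18.7
```

>>> jog_arm(plan="0 0 0.1 0 0 0 0;0 0 0.2 0 0 0 0;0 0 0.3 0 0 0 0;0 0 0.3 0 0 0 0")

```text
time_s: 10.0
position: [555.7, 132.1, 37.6]
eef_rot: [0.706, -0.048, 0.048, -0.705]
force: [0.3, -0.1, -0.9]
gripper_width: 19.0
```

>>> jog_arm(plan="0 0 0.1 0 0 0 0;0 0 0.2 0 0 0 0;0 0 0.3 0 0 0 0;0 0 0.4 0 0 0 0;0 0 0.4 0 0 0 0")

```text
time_s: 10.5
position: [555.7, 132.1, 33.6]
eef_rot: [0.706, -0.048, 0.048, -0.705]
force: [-0.4, 0.3, -1.2]
gripper_width: 18.9
```

>>> jog_arm(plan="0 -0.1 0 0 0 0 0;0 -0.2 0 0 0 0 0;0 -0.3 0 0 0 0 0;0 -0.4 0 0 0 0 0;0 -0.5 0 0 0 0 0;0 -0.6 0 0 0 0 0;0 -0.7 0 0 0 0 0;0 -0.8 0 0 0 0 0;0 -0.9 0 0 0 0 0;0 -1.0 0 0 0 0 0;0 -1.1 0 0 0 0 0;0 -1.2 0 0 0 0 0")

```text
time_s: 11.7
position: [544.6, 133.7, 34.0]
eef_rot: [-0.705, 0.047, -0.048, 0.706]
force: [2.4, -1.0, -2.1]
gripper_width: 19.1
```

Force in +x is about 2–3 N, so the tray is engaged. I'll keep pulling.

>>> jog_arm(plan="0 -0.1 0 0 0 0 0;0 -0.2 0 0 0 0 0;0 -0.3 0 0 0 0 0;0 -0.4 0 0 0 0 0;0 -0.5 0 0 0 0 0;0 -0.6 0 0 0 0 0;0 -0.7 0 0 0 0 0;0 -0.8 0 0 0 0 0;0 -0.9 0 0 0 0 0;0 -1.0 0 0 0 0 0;0 -1.1 0 0 0 0 0;0 -1.2 0 0 0 0 0")

```text
time_s: 12.9
position: [532.0, 135.5, 33.8]
eef_rot: [-0.705, 0.048, -0.048, 0.706]
force: [3.2, -0.5, -1.2]
gripper_width: 19.0
```

>>> jog_arm(plan="0 -0.1 0 0 0 0 0;0 -0.2 0 0 0 0 0;0 -0.3 0 0 0 0 0;0 -0.4 0 0 0 0 0;0 -0.5 0 0 0 0 0;0 -0.6 0 0 0 0 0;0 -0.7 0 0 0 0 0;0 -0.8 0 0 0 0 0;0 -0.9 0 0 0 0 0;0 -1.0 0 0 0 0 0")

```text
time_s: 13.9
position: [522.1, 136.8, 33.8]
eef_rot: [-0.705, 0.048, -0.048, 0.706]
force: [3.2, -0.6, -1.2]
gripper_width: 19.0
```

>>> jog_arm(plan="0 -0.1 0 0 0 0 0;0 -0.2 0 0 0 0 0;0 -0.3 0 0 0 0 0;0 -0.4 0 0 0 0 0;0 -0.5 0 0 0 0 0;0 -0.6 0 0 0 0 0;0 -0.7 0 0 0 0 0;0 -0.8 0 0 0 0 0")

```text
time_s: 14.7
position: [514.2, 137.8, 33.8]
eef_rot: [-0.705, 0.048, -0.048, 0.706]
force: [4.6, 0.4, -1.5]
gripper_width: 19.0
```

>>> jog_arm(plan="0 -0.1 0 0 0 0 0;0 -0.2 0 0 0 0 0;0 -0.3 0 0 0 0 0;0 -0.4 0 0 0 0 0;0 -0.5 0 0 0 0 0")

```text
time_s: 15.2
position: [510.7, 138.4, 34.1]
eef_rot: [-0.705, 0.047, -0.049, 0.706]
force: [5.0, 0.8, -3.1]
gripper_width: 19.1
```

>>> jog_arm(plan="0 -0.1 0 0 0 0 0;0 -0.2 0 0 0 0 0;0 -0.3 0 0 0 0 0;0 -0.4 0 0 0 0 0")

```text
time_s: 15.6
position: [504.0, 138.9, 33.5]
eef_rot: [0.706, -0.049, 0.047, -0.705]
force: [2.6, -0.2, -1.9]
gripper_width: 19.1
```

>>> jog_arm(plan="0 -0.1 0 0 0 0 0;0 -0.2 0 0 0 0 0;0 -0.3 0 0 0 0 0")

```text
time_s: 15.9
position: [502.5, 139.3, 33.7]
eef_rot: [0.706, -0.048, 0.048, -0.705]
force: [3.8, -0.4, -1.9]
gripper_width: 19.2
```

>>> jog_arm(plan="0 -0.1 0 0 0 0 0;0 -0.2 0 0 0 0 0;0 -0.2 0 0 0 0 0")

```text
time_s: 16.2
position: [500.1, 139.6, 33.7]
eef_rot: [0.706, -0.048, 0.048, -0.705]
force: [2.7, -1.1, -1.8]
gripper_width: 19.0
```

>>> jog_arm(plan="0 -0.1 0 0 0 0 0;0 -0.2 0 0 0 0 0;0 -0.2 0 0 0 0 0")

```text
time_s: 16.5
position: [499.1, 139.9, 33.9]
eef_rot: [-0.705, 0.047, -0.048, 0.706]
force: [5.4, -1.2, -2.4]
gripper_width: 18.8
```

>>> jog_arm(plan="0 -0.05 0 0 0 0 0;0 -0.1 0 0 0 0 0;0 -0.1 0 0 0 0 0")

```text
time_s: 16.8
position: [499.0, 139.9, 34.1]
eef_rot: [-0.705, 0.047, -0.049, 0.706]
force: [7.5, -1.3, -4.0]
gripper_width: 18.9
```

>>> jog_arm(plan="0 -0.05 0 0 0 0 0;0 -0.1 0 0 0 0 0;0 -0.1 0 0 0 0 0")

```text
time_s: 17.1
position: [498.9, 140.0, 34.2]
eef_rot: [-0.705, 0.046, -0.05, 0.706]
force: [9.0, -1.1, -4.5]
gripper_width: 19.1
```

>>> jog_arm(plan="0 -0.05 0 0 0 0 0;0 -0.1 0 0 0 0 0;0 -0.1 0 0 0 0 0")

```text
time_s: 17.4
position: [498.8, 140.1, 34.4]
eef_rot: [-0.705, 0.046, -0.051, 0.706]
force: [10.5, -2.1, -5.9]
gripper_width: 18.9
```

>>> jog_arm(plan="0 -0.05 0 0 0 0 0;0 -0.1 0 0 0 0 0;0 -0.1 0 0 0 0 0")

```text
time_s: 17.7
position: [498.6, 140.1, 34.6]
eef_rot: [-0.705, 0.045, -0.051, 0.706]
force: [12.4, -2.1, -7.4]
gripper_width: 18.7
```

It came up hard: force rose to about 12–14 N with no more movement, well above the catch. Now I'll ease off and centre the hook in the hole.

>>> jog_arm(plan="0 0.2 0 0 0 0 0;0 0.4 0 0 0 0 0;0 0.6 0 0 0 0 0;0 0.8 0 0 0 0 0;0 0.8 0 0 0 0 0;0 0.8 0 0 0 0 0")

```text
time_s: 18.3
position: [501.7, 139.5, 33.6]
eef_rot: [0.706, -0.048, 0.047, -0.705]
force: [-0.3, 0.2, -1.5]
gripper_width: 18.9
```

>>> jog_arm(plan="0 0.2 0 0 0 0 0;0 0.4 0 0 0 0 0;0 0.52 0 0 0 0 0;0 0.52 0 0 0 0 0;0 0.52 0 0 0 0 0")

```text
time_s: 18.8
position: [507.5, 138.7, 33.7]
eef_rot: [-0.705, 0.048, -0.048, 0.705]
force: [0.7, 0.2, -0.7]
gripper_width: 18.6
```

Run:
```python
from h import *
o=bot.get_obs();p=o["position"];M=R.from_quat(o["eef_rot"]).as_matrix();print(p,o["force"],R.from_quat(o["eef_rot"]).as_euler("xyz",degrees=True))
print("tip",(p+M@[114.5,23.5,.4]).round(2))
im,_=cams.grab_frame("scene")
w,d=cams.grab_frame("wrist");H=cams.calibration("wrist")["hand_eye"];C=cam("wrist",o);CT=(*C[:3],H)
for v in(166,170,175,190,205,220,310,350):print(v,atd(CT,322,v,d[v,322]).round(1))
cv2.imwrite("pics/t3.png",np.hstack([cv2.resize(im[200:250,325:365,::-1],None,fx=10,fy=10,interpolation=cv2.INTER_CUBIC),w[150:400:,220:420,::-1].repeat(2,0).repeat(2,1)]))if 0 else cv2.imwrite("pics/t3.png",cv2.resize(im[200:250,315:375,::-1],None,fx=12,fy=12,interpolation=cv2.INTER_CUBIC))
```

```text
[507.45855755 138.70941624  33.73506294] [ 0.6538825   0.20192127 -0.7318339 ] [-8.99997127e+01  3.47506200e-03 -7.75019980e+00]
tip [620.97 123.67  10.23]
166 [-50.6  -1.7   0.7]
170 [-49.6  -3.9   0.7]
175 [-47.9  -4.9   0.7]
190 [-42.2  -4.5   0.7]
205 [-36.6  -5.4   0.7]
220 [-30.4  -4.6   0.7]
310 [ 8.8 -5.6  0.7]
350 [28.4 -6.1  0.7]
```

View pics/t3.png

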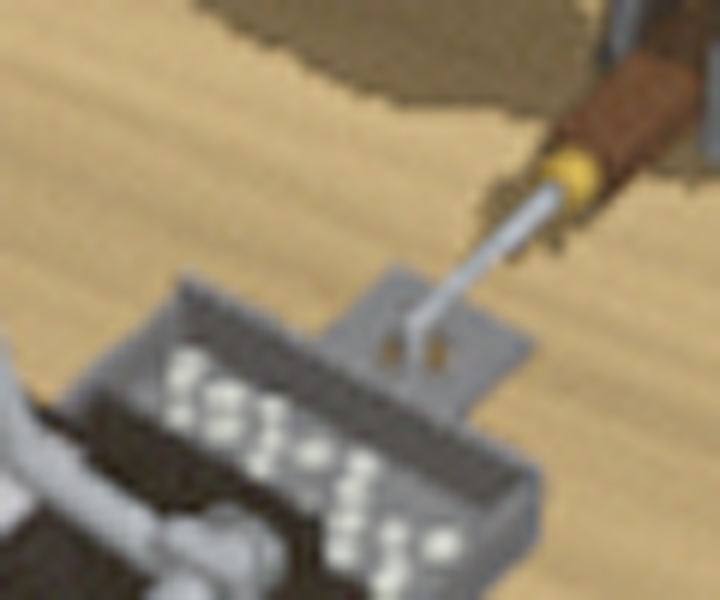

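Run:
```python
from h import *
z=np.load("pics/w1.npz");d=z["d"];im=z["im"];c=z["C"];C=(c[0],c[1],c[2],c[3:].reshape(4,4))
for u in(282,340,365):
    print(u)
    for v in range(280,330,4):print(v,atd(C,u,v,d[v,u]).round(0),im[v,u])
```

```text
282
280 [681.  58.   0.] [133 109  77]
284 [686.  58.   0.] [132 109  76]
288 [690.  57.   1.] [75 62 45]
292 [690.  58.   8.] [12 13 14]
296 [690.  59.  15.] [14 12 15]
300 [689.  60.  24.] [13 13 15]
304 [690.  60.  30.] [16 16 18]
308 [691.  61.  35.] [11 14 13]
312 [691.  62.  41.] [25 26 26]
316 [695.  61.  41.] [28 28 29]
320 [700.  60.  41.] [72 70 71]
324 [703.  60.  43.] [230 227 227]
328 [708.  59.  42.] [230 226 228]
340
280 [676. 119.  22.] [134 134 135]
284 [680. 119.  23.] [137 137 138]
288 [685. 118.  22.] [124 123 125]
292 [687. 118.  26.] [62 60 62]
296 [687. 117.  33.] [122 121 122]
300 [706. 116.  12.] [79 78 80]
304 [711. 116.  11.] [84 82 82]
308 [715. 115.  12.] [112 113 104]
312 [699. 115.  41.] [22 23 25]
316 [703. 115.  41.] [31 30 30]
320 [708. 114.  40.] [28 28 27]
324 [507. 125. 303.] [27 28 29]
328 [716. 113.  41.] [29 30 30]
365
280 [693. 145.   1.] [115  95  67]
284 [690. 144.  12.] [58 57 57]
288 [690. 143.  19.] [61 61 62]
292 [690. 142.  26.] [62 60 62]
296 [691. 141.  32.] [121 121 121]
300 [710. 142.  11.] [82 81 81]
304 [715. 141.  11.] [78 77 78]
308 [718. 141.  13.] [110 110 101]
312 [702. 139.  42.] [22 23 23]
316 [705. 138.  42.] [28 29 30]
320 [711. 138.  41.] [29 29 31]
324 [715. 137.  41.] [29 29 30]
328 [719. 137.  42.] [29 29 30]
```

Measured from the face at x≈697.5, the tray started about 10.5 mm out, so it is now at about 60 mm. That matches the stop. Now I'll lift the hook free gently.

>>> jog_arm(plan="0 0 -0.1 0 0 0 0;0 0 -0.2 0 0 0 0;0 0 -0.3 0 0 0 0;0 0 -0.4 0 0 0 0;0 0 -0.5 0 0 0 0;0 0 -0.5 0 0 0 0")

```text
time_s: 19.5
position: [507.6, 138.8, 38.9]
eef_rot: [-0.705, 0.048, -0.048, 0.706]
force: [0.5, -0.1, -0.6]
gripper_width: 18.6
```

>>> jog_arm(plan="0 0 -0.1 0 0 0 0;0 0 -0.2 0 0 0 0;0 0 -0.3 0 0 0 0;0 0 -0.3 0 0 0 0")

```text
time_s: 19.9
position: [507.6, 138.8, 41.9]
eef_rot: [-0.705, 0.048, -0.048, 0.706]
force: [0.2, -0.7, 0.9]
gripper_width: 19.3
```

>>> jog_arm(plan="0 0 -0.1 0 0 0 0;0 0 -0.2 0 0 0 0;0 0 -0.3 0 0 0 0;0 0 -0.4 0 0 0 0;0 0 -0.5 0 0 0 0;0 0 -0.6 0 0 0 0;0 0 -0.7 0 0 0 0;0 0 -0.8 0 0 0 0")

```text
time_s: 20.7
position: [507.5, 138.7, 49.9]
eef_rot: [-0.705, 0.048, -0.048, 0.706]
force: [-0.1, 0.1, -0.4]
gripper_width: 18.7
```

Run:
```python
from h import *
rel([(507,139,150,-7.5),(520,-100,155,-5.4),(475,-306,155,-5.4)])
```

```text
[ -0.05 -10.01   0.02] [-0.   -0.25  0.  ]
[  4.46 -10.51 -23.49] [-0.   -2.35  0.  ]
[  2.78 -10.52 -44.5 ] [-0.   -2.35  0.  ]
```

>>> jog_arm(plan="0 0 -2 0 0 0 0;0 0 -5 0 0 0 0;0 0 -8 0 0 0 0;0 0 -10 -2 0 0 0;0 1 -10.5 -6 0 -1 0;0 2 -10.5 -11 0 -2.3 0;0 3 -10.5 -16 0 -2.3 0;0 4.4 -10.5 -21 0 -2.3 0;0 4.2 -10.5 -26 0 -2.3 0;0 3.8 -10.5 -31 0 -2.3 0;0 3.4 -10.5 -36 0 -2.3 0;0 3 -10.5 -41 0 -2.3 0")

```text
time_s: 21.9
position: [482.1, -269.3, 154.9]
eef_rot: [-0.706, 0.033, -0.034, 0.706]
force: [1.0, -1.1, 0.4]
gripper_width: 18.9
```

Run:
```python
from h import *
cams.grab_frame("scene");print(bot.get_obs()["position"])
rel([(475,-306,130,-5.4)])
```

```text
[ 478.35793737 -280.2808801   155.51166933]
[-0.06  2.57 -2.57] [ 0.43 -0.68  0.02]
```

>>> jog_arm(plan="0 0 0 -2.5 0 0 0;0 0 0 -2.5 0 0 0;0 0 1 -2.5 0 0 0;0 0 2.5 -2.5 0 0 0;0 0 4 -2.5 0 0 0;0 0 5 -2.5 0 0 0;0 0 5 -2.5 0 0 0;0 0 5 -2.5 0 0 0")

```text
time_s: 22.75
position: [480.4, -292.1, 104.4]
eef_rot: [-0.706, 0.034, -0.033, 0.706]
force: [0.4, -0.9, -1.1]
gripper_width: 19.0
```

Run:
```python
from h import *
o=bot.get_obs();print(o["position"],o["force"])
rel([(475,-306,60,-5.4),(475,-306,36,-5.4)])
```

```text
[ 480.40212775 -292.08744436  104.36667668] [ 0.41258562 -0.88746296 -1.09527422]
[-0.4   4.44 -1.44] [-0.01 -0.03 -0.04]
[-0.4   6.84 -1.44] [-0.01 -0.03 -0.04]
```

>>> jog_arm(plan="0 -0.4 0 -1.4 0 0 0;0 -0.4 2 -1.4 0 0 0;0 -0.4 4 -1.4 0 0 0;0 -0.4 5.4 -1.4 0 0 0;0 -0.4 6 -1.4 0 0 0;0 -0.4 6.3 -1.4 0 0 0;0 -0.4 6.5 -1.4 0 0 0;0 -0.4 6.6 -1.4 0 0 0;0 -0.4 6.7 -1.4 0 0 0;0 -0.4 6.75 -1.4 0 0 0;0 -0.4 6.8 -1.4 0 0 0;0 -0.4 6.8 -1.4 0 0 0")

```text
time_s: 23.95
position: [475.2, -305.9, 36.8]
eef_rot: [0.706, -0.034, 0.034, -0.706]
force: [-0.2, 0.8, -1.2]
gripper_width: 19.1
```

>>> jog_arm(plan="0 0 0.05 0 0 0 0;0 0 0.1 0 0 0 0;0 0 0.1 0 0 0 0")

```text
time_s: 24.25
position: [475.2, -305.9, 35.8]
eef_rot: [0.706, -0.034, 0.034, -0.706]
force: [-0.6, -0.2, -0.6]
gripper_width: 19.1
```

>>> jog_arm(plan="0 0 0.05 0 0 0 0;0 0 0.1 0 0 0 0;0 0 0.1 0 0 0 0")

```text
time_s: 24.55
position: [475.2, -305.9, 35.7]
eef_rot: [-0.706, 0.034, -0.034, 0.706]
force: [-2.9, 1.7, 10.6]
gripper_width: 18.9
```

Contact at about 10 N. I'll back off 0.7 mm, then open and retreat.

>>> jog_arm(plan="0 0 -0.07 0 0 0 0;0 0 -0.07 0 0 0 0;15 0 -0.07 0 0 0 0;30 0 -0.07 0 0 0 0;50 0 -0.07 0 0 0 0;50 0 -0.07 0 0 0 0;50 0 -0.07 0 0 0 0;50 0 -0.07 0 0 0 0")

```text
time_s: 25.35
position: [475.1, -305.8, 35.3]
eef_rot: [-0.706, 0.034, -0.034, 0.706]
force: [-0.0, -0.8, -0.7]
gripper_width: 43.0
```

>>> jog_arm(plan="50 0 -1 0 0 0 0;50 0 -3 0 0 0 0;50 0 -6 0 0 0 0;50 0 -10 0 0 0 0;50 0 -14 0 0 0 0;50 0 -14 0 0 0 0;50 0 -14 0 0 0 0")

```text
time_s: 26.05
position: [475.7, -306.2, 176.9]
eef_rot: [0.707, -0.033, 0.035, -0.706]
force: [0.3, -0.9, 0.1]
gripper_width: 42.6
```

Run:
```python
from h import *
o=bot.get_obs();print(o["position"],o["gripper_width"],o["force"])
w,d=cams.grab_frame("wrist");C=cam("wrist",o)
s,_=cams.grab_frame("scene")
for v in(140,160,180,200,220,240):
    print(v,atd(C,321,v,d[v,321]).round(1))
cv2.imwrite("pics/f.png",np.vstack([w[100:400,:,::-1],cv2.resize(s[100:300,180:400,::-1],(640,290))]))
```

```text
[ 475.73409589 -306.16980823  176.92526562] 42.63997158469007 [ 0.29807858 -0.88116816  0.06923972]
140 [ 432.1 -302.    42.8]
160 [ 447.8 -303.6   41.9]
180 [ 464.3 -305.1   40.9]
200 [ 481.1 -306.7   41.2]
220 [ 498.5 -308.4   41.5]
240 [ 516.6 -310.1   41.6]
```

View pics/f.png

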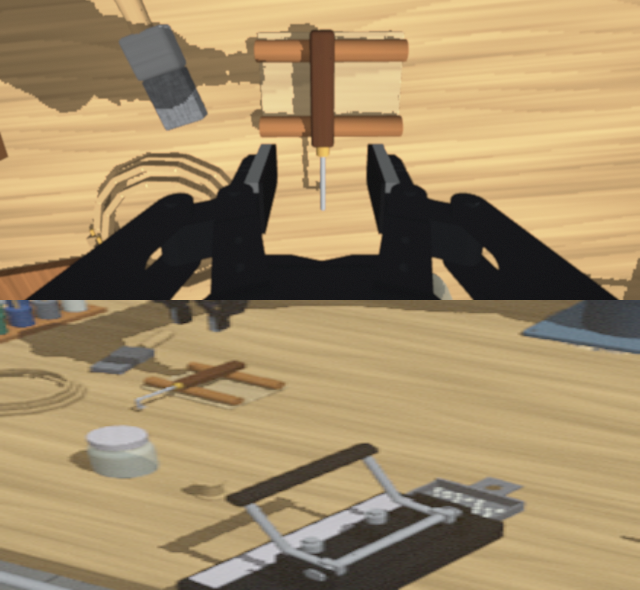

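The hook lies flat across both dowels with its top at about 41 mm. The tray stands well out of the punch, and the robot is clear of everything. Handing in.

```bash
python3 -c "
from plant import bot
print(bot.sign_off())"
```

```text
the job is handed in; nothing more can be done
None
```

The tray is out at its stop, the hook is back flat across both dowels, and the job is handed in at about 26 s of the 72 s allowed. Sign-off gives no verdict, so the results below are my own readings.

- **Pull:** The hook went through the finger hole without contact force. Drag was about 3 N. The tray seemed to jump the catch about 12 mm before the end, though the highest reading I caught there was only 5 N.
- **Stop:** It came up hard, with force rising to about 12 N along the pull (about 15 N in all) and almost no further movement. I estimate the tray is about 60 mm out, good to a few millimetres, because the catch and stop positions were only felt.
- **Release:** The hook came out of the hole with no more than about 1 N, so it should not have moved the tray.
- **Last checks:** The handle's top reads 41 to 43 mm above the table along its length, which fits it resting level at 25 mm. It is about centred on the rest, and its yaw matches the start. The gripper was open and 140 mm above the hook. The jar, brush, hoops and spool in the last picture looked unmoved.
- **Not checked:** The cup, tin and brayer were not in the last picture, but the arm did not go near them after the start.
- **Disagreement:** The top and wrist cameras placed the finger hole about 2 mm apart sideways. I aimed between the two, which was close enough.

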